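Wedge a rocking care box on the changing table

ROBOT

A 6-joint arm with a two-finger parallel gripper is mounted at the origin on the work surface. World frame = base frame: x ahead of the robot, y to its left, z up, the work surface at z = 0. Lengths are in m, angles in rad, forces in N, time in s.
With the tool pointing down it reaches from about 0.3 to 0.775 m from the base axis. Payload 14.6 kg.
Tool frame: the origin (TCP) lies at the very end of the fingers, on their centre line; the grasp point (between the pads) lies 19 mm behind it (ctrl.hold_point_z is the distance from the TCP to the grasp point, in m); x points along the fingers, y is the direction in which the jaws open and shut, and the axes are right-handed (so a half turn about x gives the same grasp; the last joint's range is limited). The gripper opens to 94 mm and grips with 3 to 60 N. Pads are 16 mm wide; open, the fingers measure 119 mm over their backs; the gripper's body (75 mm by 177 mm) begins 78 mm behind the grasp point.
Start: joints at [1.054, 0.3, 1.521, -0, 1.321, -0.067], TCP at [0.239, 0.495, 0.205] pointing down, gripper open.
Joint ranges: [-3.03, 3.03], [-0.79, 2.21], [0.23, 2.52], [-1.04, 4.18], [0, 3.07], [-2.55, 2.55]. Speed limits (rad/s): [2.22, 2.22, 2.57, 3.14, 3.14, 3.14].

INTERFACE

Orientations are given as [roll, pitch, yaw] about the fixed x, y, z axes, in that order (R = Rz(yaw) Ry(pitch) Rx(roll)).
In Python, from station import get_obs, camera, ticket, ctrl gives the robot as it stands.
- The arm moves only by the tool step_arm, never from a script. Its argument "motion" is a list that holds one entry, the list of rows, each a list of 6 numbers: the shift along the tool's x, y, z in m, then the turn, a rotation vector about the tool's x, y, z in degrees. A call has 1 to 12 rows; each row shifts and turns the commanded pose from where the row before left it, along the tool's axes as they then stand; what a row does not reach is not made up. A row lasts 1/8 s, in which the tool goes at most 62.5 mm and 10.7 degrees, less where a joint would pass 70% of its speed; a pose out of reach is approached as far as the arm can. A call is refused whole if a number of a shift passes 0.0625 or a number of a turn 10.7, either way. A call with a gripper value outside its range is refused whole. "fingers" is the finger opening in m, from 0 to 0.094, set as the call begins (left out, the last holds). The fingers move at their own pace and stop on an object; "squeeze" is the grip in N (left out, the last holds). Time passes only in rows, so rows that do not move let the fingers close. It gives the time, the measured TCP pose, the force and the opening at its end, in the units of the state.
- get_obs(): the state, without advancing time (a new reading comes with each control period).
- camera(name): name is "scene" or "top"; returns a dict with "pixels" (400x640x3 uint8, red, green, blue), "fx", "fy", "cx", "cy" (pixels), "extrinsics" (4x4, takes a point from world to camera coordinates). Camera axes: x right, y up, looking along -z (the intrinsics and any distortion apply to the point x, -y, -z); pixel columns grow to the right and rows downward; lengths in m; the calibration is good to about 2 mm. A picture is of the moment at which its call begins. There is no depth.
- ticket.hand_in(): hands the job in, once; it reports no verdict.
The state is a dict: "time_s": time; "qpos": joint angles; "joint_vel": joint speeds; "tau": joint torques, N m; "ee_pos": TCP position; "eef_rot": TCP orientation; "force": force on the tool from outside, world axes, zero at the start; "moment": the same for the moment, N m; "grip_width": finger opening in m.
Only numpy, scipy, OpenCV 4.12 (cv2) and the standard library are available. Lean on these libraries where they do the work, as an engineer would, in place of code of your own. Each camera call takes 0.05 s, during which the arm holds its last target.

TASK

The birch care box on the changing table rocks because one of its feet, the one nearest the thin end of the wooden wedge, is screwed in too far. Press down on the lid over that short foot to feel it rock, then push the wedge, thin end first, along the table under that foot until it is snug, and press firmly on the same corner again to show that the box now stands level and no longer rocks. Do not pick up the box or the wedge, do not shove the box out of its place, leave everything else where it is, and finish clear of it all with the wedge left in place.

Things in the scene. Friction and masses are not known exactly. Their poses are not given: they have to be found in the camera images.
- carebox: low birch box with fixed white lid, 166 (x) x 246 (y) mm, 1.8 kg, lid top 65 mm and underside 30 mm above the table, on round-ended feet at x +-60, y +-100 mm. Origin on the table under its centre, z up. It stands level on three feet; the foot at (+60, -100) hangs 7 to 13 mm clear, so a press of 2 to 5 N above it tips the box until that foot lands. It slides if shoved hard
- lid_corner (a point): point on the lid's top face (65 mm above the table when level) above the short foot, at x = 66, y = -106 mm of the box: where to press. It sinks by 7 to 14 mm, and shifts sideways about half as much, when the box rocks. A firm test press is 5 to 10 N. Touched at 25 mm/s the box answers with a brief spike of about 10 N before it tips
- short_foot (a point): centre of the ball end (12 mm radius) of the short foot, whose lowest point is 12 mm below; inset 23 mm from both of the lid's edges. Axes as the box. Its screw does not move under load
- wedge: wooden wedge lying on the table, 140 mm long (x), 50 mm wide (y), 100 g; 26 mm tall at the thick back (x = -70), sloping evenly to 4 mm at the thin end (x = +70), which roughly faces the short foot at the start. Origin at the centre of its underside, z up. It slides with friction about 0.6, locks under the foot by friction, and resists the push by several N more once snug
- wedge_back (a point): centre of the wedge's upright back face (50 mm wide, 26 mm tall), 13 mm above the table: where to push, along the wedge's +x
- wedge_slope (a point): centre of the wedge's sloping top face, 15 mm above the table; its z axis is square to that face, its x axis runs down the slope to the thin end, its y axis across. The foot rests on the face when its ball centre is 12 mm along z from here
- pump_bottle: bystander: closed white plastic pump bottle, about 64 mm across and 175 mm tall; origin at the centre of its underside
- bath_toy: bystander: green silicone bath toy, about 95 mm long and 56 mm tall; origin at the centre of its underside
- comb: bystander: dark wooden comb lying flat, 165 x 30 x 7 mm, long along its x; origin at the centre of its underside
- rattle: bystander: orange plastic ring rattle lying flat, ring 74 mm across at its origin, a handle along its +x out to 115 mm, 14 mm thick
- cream_jar: bystander: white cream jar, 60 mm across and 55 mm tall; origin at the centre of its underside
- hairbrush: bystander: round-headed wooden hairbrush lying bristles down along its x, 180 mm long, 26 mm tall
- wipes_case: bystander: grey hard plastic wipes case with a white flap, 110 (x) x 180 (y) x 61 mm; origin at the centre of its underside
There are look-alikes about, which are no part of the job. Leave any purple or turquoise look-alike of the wedge alone.

How it is judged:
By the outcome, as a careful person would: the job done as asked, in the order asked, and still so for the second after the job is handed in, with the robot touching nothing.
It also fails if it takes over 61 s, if anything falls off the work surface, if the arm or the gripper's body presses on something with over 40 N, if the wrist force passes 120 N, or if a joint passes its speed limit or range.

## Working session

There is one attempt and no reset: what is moved stays moved. The work goes in short steps, Python scripts to look and compute and a tool call to move; the robot and the scene stay as the last step left them, time stands still between calls to the robot, and variables do not carry over. Pictures are saved under pics/ and viewed, and the job is handed in when it is done.

Besides the shell and the picture viewer there is one more tool, called after "Request:" in YAML: its name, and indented under it one key for each argument. step_arm: Moves the arm, as the interface text tells. Its arguments: {"type":"object","properties":{"motion":{"type":"array","items":{"type":"array","items":{"type":"array","items":{"type":"number"}}}},"fingers":{"type":"number"},"squeeze":{"type":"number"}},"required":["motion"]}

```bash
mkdir -p pics; ls
python3 - <<'E'
from station import get_obs, camera, ticket, ctrl
import cv2,numpy as np
for n in("scene","top"):
    c=camera(n); cv2.imwrite(f"pics/{n}0.png",c["pixels"][:,:,::-1])
    print(n,{k:(np.round(v,4).tolist() if k!="pixels" else 0) for k,v in c.items()})
o=get_obs(); print({k:np.round(v,4).tolist() for k,v in o.items()})
print([a for a in dir(ctrl) if a[0]!='_'])
E
```

```text
pics
scene {'pixels': 0, 'fx': 402.5561, 'fy': 402.5561, 'cx': 315.8218, 'cy': 195.2868, 'extrinsics': [[0.2894, 0.9572, -0.0066, -0.202], [-0.6557, 0.2033, 0.7271, 0.3383], [0.6974, -0.2061, 0.6865, -1.8266], [0.0, 0.0, 0.0, 1.0]]}
top {'pixels': 0, 'fx': 382.0677, 'fy': 382.0677, 'cx': 323.4546, 'cy': 194.6316, 'extrinsics': [[-0.0053, -1.0, -0.0055, 0.0136], [0.9878, -0.0061, 0.1556, -0.5918], [-0.1556, -0.0046, 0.9878, -1.0358], [0.0, 0.0, 0.0, 1.0]]}
{'time_s': 0.1, 'qpos': [1.0544, 0.3004, 1.5215, -0.0, 1.3207, -0.0666], 'joint_vel': [0.0005, -0.0018, -0.0027, 0.0019, -0.0013, -0.0013], 'tau': [0.0007, -53.2649, -35.3281, 0.0709, 0.0235, -0.0], 'ee_pos': [0.239, 0.4951, 0.2049], 'eef_rot': [-1.621, 1.5697, -2.0708], 'force': [-0.2767, -0.0117, -0.7242], 'moment': [-0.0171, 0.0123, -0.0041], 'grip_width': 0.0937}
['MotionError', 'hold_point_z']
```

View pics/scene0.png

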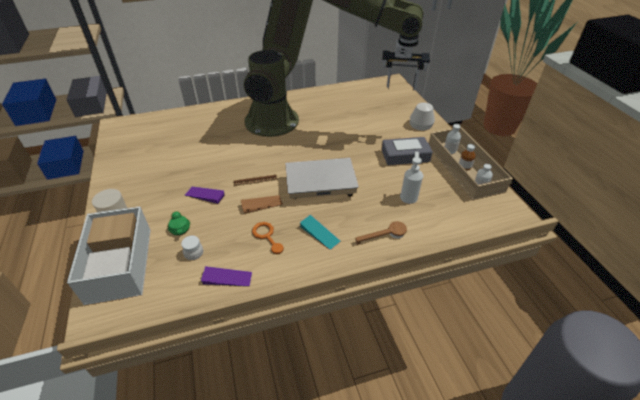

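View pics/top0.png

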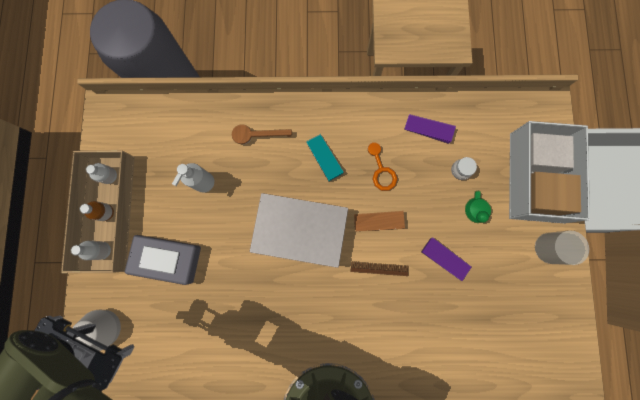

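```bash
cat > h.py <<'E'
from station import get_obs, camera, ticket, ctrl
import cv2,numpy as np
np.set_printoptions(suppress=True,precision=4)
def ray(c,u,v):
    E=np.array(c["extrinsics"]);R=E[:3,:3];t=E[:3,3]
    d=np.array([(u-c["cx"])/c["fx"],-(v-c["cy"])/c["fy"],-1.]);return -R.T@t,R.T@d
def onz(c,u,v,z):
    o,d=ray(c,u,v);return (o+d*(z-o[2])/d[2])[:2]
def proj(c,p):
    E=np.array(c["extrinsics"]);q=E[:3,:3]@np.array(p)+E[:3,3]
    return np.array([c["cx"]+c["fx"]*q[0]/-q[2],c["cy"]+c["fy"]*q[1]/q[2]])
def crop(c,x0,y0,x1,y1,s,name):
    im=c["pixels"][y0:y1,x0:x1,::-1];cv2.imwrite("pics/"+name,cv2.resize(im,None,fx=s,fy=s,interpolation=cv2.INTER_CUBIC))
E
python3 - <<'E'
from h import *
t=camera("top");crop(t,240,180,420,290,4,"top1.png")
s=camera("scene");crop(s,220,140,400,260,4,"scene1.png")
hsv=cv2.cvtColor(t["pixels"],cv2.COLOR_RGB2HSV)
for p in [(380,221),(370,221),(400,221),(300,230),(300,190),(420,215),(380,269)]: print(p,hsv[p[1],p[0]])
hs=cv2.cvtColor(s["pixels"],cv2.COLOR_RGB2HSV)
for p in [(260,203),(250,207),(320,170),(320,190),(300,215)]: print(p,hs[p[1],p[0]])
E
```

```text
(380, 221) [ 13 160 147]
(370, 221) [ 13 159 148]
(400, 221) [ 13 160 148]
(300, 230) [ 15  18 168]
(300, 190) [ 17 120 168]
(420, 215) [ 17 120 187]
(380, 269) [ 14 132  77]
(260, 203) [ 13 131 146]
(250, 207) [ 14 131 146]
(320, 170) [ 30   6 167]
(320, 190) [ 25  13 114]
(300, 215) [ 19  88 173]
```

View pics/top1.png

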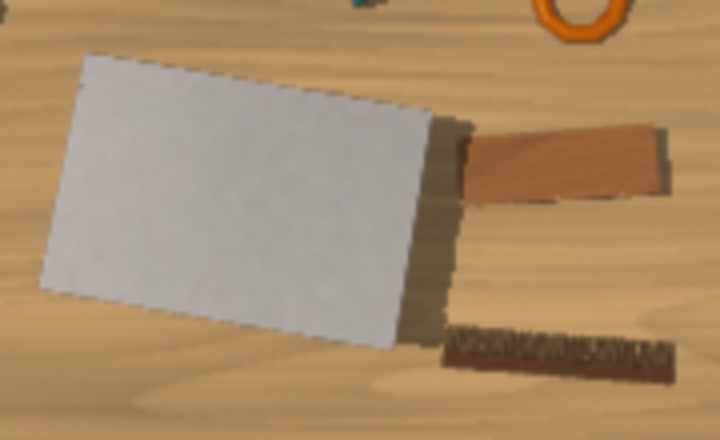

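View pics/scene1.png

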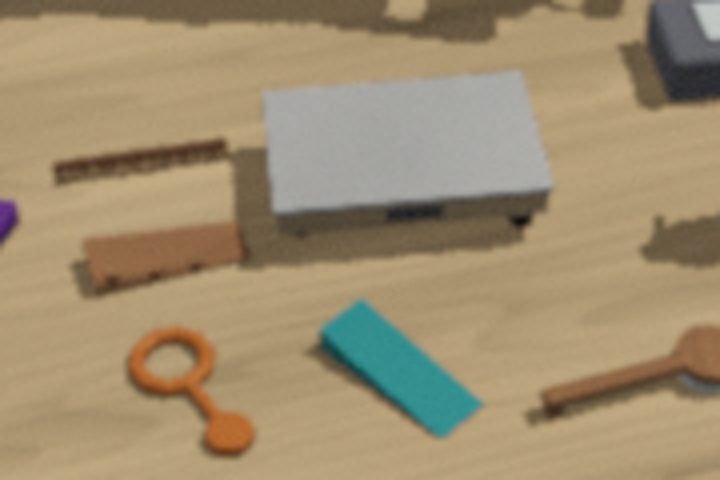

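```bash
cat >> h.py <<'E'
def lid(t):
    hsv=cv2.cvtColor(t["pixels"],cv2.COLOR_RGB2HSV)
    m=cv2.inRange(hsv,(0,0,120),(180,50,255));m[:,:235]=0;m[:,360:]=0;m[:185]=0;m[280:]=0
    c=max(cv2.findContours(m,cv2.RETR_EXTERNAL,cv2.CHAIN_APPROX_NONE)[0],key=cv2.contourArea)[:,0]
    P=np.array([onz(t,u+.0,v+.0,.065) for u,v in c],np.float32)
    r=cv2.minAreaRect(P*1000)
    return r,cv2.boxPoints(r)
def wedge(t,lo=(5,138,60),x0=330,x1=430):
    hsv=cv2.cvtColor(t["pixels"],cv2.COLOR_RGB2HSV)
    m=cv2.inRange(hsv,lo,(16,255,255));m[:,:x0]=0;m[:,x1:]=0;m[:195]=0;m[250:]=0
    c=max(cv2.findContours(m,cv2.RETR_EXTERNAL,cv2.CHAIN_APPROX_NONE)[0],key=cv2.contourArea)[:,0]
    return m,c
E
python3 - <<'E'
from h import *
t=camera("top");r,b=lid(t);print(r,b)
m,c=wedge(t);print(cv2.minAreaRect(c),cv2.boxPoints(cv2.minAreaRect(c)))
b=cv2.boxPoints(cv2.minAreaRect(c))
for z in (0,.004,.026): print(z,[onz(t,u,v,z) for u,v in b])
print(*[np.bincount(np.nonzero(m)[1])[350:412]])
cv2.imwrite("pics/m1.png",cv2.resize(m[180:290,240:420],None,fx=4,fy=4))
E
```

```text
((492.6580505371094, 78.20042419433594), (244.42617797851562, 164.41835021972656), 79.9123306274414) [[390.3135 -27.724 ]
 [552.1901 -56.5227]
 [595.0026 184.1249]
 [433.126  212.9236]]
((379.2461853027344, 220.9467010498047), (17.598020553588867, 49.516700744628906), 85.91438293457031) [[353.9239 213.934 ]
 [403.3147 210.4061]
 [404.5685 227.9594]
 [355.1776 231.4873]]
0 [array([ 0.5414, -0.0785]), array([ 0.5509, -0.2235]), array([ 0.4995, -0.2252]), array([ 0.4901, -0.0813])]
0.004 [array([ 0.541 , -0.0782]), array([ 0.5505, -0.2227]), array([ 0.4992, -0.2244]), array([ 0.4898, -0.081 ])]
0.026 [array([ 0.5386, -0.0766]), array([ 0.548 , -0.2182]), array([ 0.4977, -0.2198]), array([ 0.4885, -0.0793])]
[ 0  0  0  0  1 15 16 17 17 17 17 17 17 17 17 17 17 18 18 18 18 18 18 18
 18 18 17 17 17 16 17 17 18 18 18 18 18 18 18 18 18 17 17 17 17 17 18 18
 18 18 18 18 18 17  8]
```

View pics/m1.png

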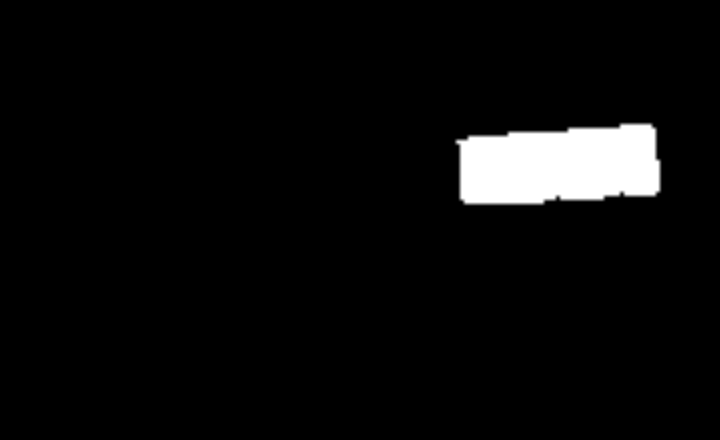

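```bash
cat >> h.py <<'E'
from scipy.spatial.transform import Rotation as Ro
def pose():
    o=get_obs();return np.array(o["ee_pos"]),Ro.from_euler("xyz",o["eef_rot"]),o
def goto(p,yaw_y):
    "tool down, tool y axis pointing at world angle yaw_y deg; prints totals in tool axes"
    P,R,o=pose();a=np.radians(yaw_y);y=np.array([np.cos(a),np.sin(a),0]);x=np.array([0,0,-1.]);z=np.cross(x,y)
    R2=Ro.from_matrix(np.array([x,y,z]).T)
    print("shift tool",R.inv().apply(np.array(p)-P)*1000,"turn",(R.inv()*R2).as_rotvec(degrees=True))
    print("shift in goal axes",R2.inv().apply(np.array(p)-P)*1000)
def st():
    P,R,o=pose();print("t",o["time_s"],"P",P*1000,"F",np.array(o["force"]),"w",o["grip_width"]);print("tool y at",np.degrees(np.arctan2(*R.as_matrix()[1::-1,1])), "axes",R.as_matrix().T.round(3).tolist(),"q6",o["qpos"][5])
E
python3 - <<'E'
from h import *
st()
for a in (-10,170,180): print(a); goto((.539,-.038,.1),a)
t=camera("top");s=camera("scene")
C=np.array([492.7,78.2])/1000;x=np.array([.9845,-.175]);y=np.array([.175,.9845])
for n,(a,b) in dict(foot=(.06,-.1),lc=(.066,-.106),fx=(-.06,-.1),f3=(.06,.1)).items():
    q=C+a*x+b*y; print(n,q,proj(t,[*q,.065]),proj(s,[*q,.065]),proj(s,[*q,.01]))
for a in (-.083,.083):
  for b in (-.123,.123):
    q=C+a*x+b*y; print(proj(s,[*q,.065]),proj(t,[*q,.065]))
E
```

```text
t 0.25 P [239.0877 495.19   205.193 ] F [-0.2663 -0.891   0.0428] w 0.09440683309640333
tool y at 64.2285830077365 axes [[-0.0, -0.0, -1.0], [0.435, 0.901, -0.0], [0.901, -0.435, -0.0]] q6 -0.0666316460065961
-10
shift tool [ 105.3437 -349.7078  501.908 ] turn [74.2286  0.0162  0.0261]
shift in goal axes [105.193  387.9435 473.0104]
170
shift tool [ 105.3437 -349.7078  501.908 ] turn [-105.7714   -0.0282    0.0175]
shift in goal axes [ 105.193  -387.9435 -473.0104]
180
shift tool [ 105.3437 -349.7078  501.908 ] turn [-115.7714   -0.0305    0.0154]
shift in goal axes [ 105.193  -299.9123 -533.19  ]
foot [ 0.5343 -0.0307] [338.3715 214.1181] [293.6662 186.9607] [294.3487 198.3529]
lc [ 0.5391 -0.0377] [340.8706 212.3523] [292.0773 188.2561] [292.8038 199.6525]
fx [ 0.4161 -0.0098] [331.1243 257.5354] [291.1494 165.3595] [291.8553 176.6389]
f3 [0.5693 0.1662] [267.3078 201.9843] [350.2513 182.2124] [349.4599 193.6012]
[284.5581 161.9869] [338.1008 267.5039]
[349.4737 156.8753] [248.9238 251.8757]
[287.5151 191.9752] [347.9328 207.3624]
[357.9334 186.0024] [260.802  192.5467]
```

Request:
step_arm:
  motion:
    - [[0,-0.035,0.05,0,0,0],[0,-0.035,0.05,0,0,0],[0,-0.035,0.05,0,0,0],[0,-0.035,0.05,0,0,0],[0,-0.035,0.05,0,0,0],[0,-0.035,0.05,0,0,0],[0,-0.035,0.05,0,0,0],[0,-0.035,0.05,0,0,0],[0,-0.035,0.05,0,0,0],[0,-0.035,0.05,0,0,0]]
  fingers: 0

```text
time_s: 1.6
ee_pos: [0.5379, -0.0393, 0.2056]
eef_rot: [0.488, 1.57, 0.038]
force: [-0.2, 0.9, 0.3]
grip_width: 0.0007
```

Request:
step_arm:
  motion:
    - [[0.008,0,0,10.6,0,0],[0.008,0,0,10.6,0,0],[0.008,0,0,10.6,0,0],[0.008,0,0,10.6,0,0],[0.008,0,0,10.6,0,0],[0.008,0,0,10.6,0,0],[0.008,0,0,10.6,0,0],[0,0,0,0,0,0]]

```text
time_s: 2.6
ee_pos: [0.537, -0.0373, 0.149]
eef_rot: [-1.517, 1.57, 3.023]
force: [-0.3, -0.3, 0.3]
grip_width: 0.0003
```

Run:
```python
from h import *
st(); goto((.539,-.038,.085),-10)
```

```text
t 2.6 P [536.9718 -37.2796 149.0025] F [-0.3019 -0.3364  0.3377] w 0.00031348809160968723
tool y at -9.905930648455485 axes [[-0.001, 0.0, -1.0], [0.985, -0.172, -0.001], [-0.172, -0.985, 0.0]] q6 0.035544358805706146
shift tool [64.0003  2.186   0.3573] turn [0.0941 0.0031 0.0573]
shift in goal axes [64.0025  2.1225  0.3573]
```

Request:
step_arm:
  motion:
    - [[0.02,0.001,0,0,0,0],[0.02,0.001,0,0,0,0],[0.02,0,0,0,0,0],[0.018,0,0,0,0,0],[0,0,0,0,0,0]]

```text
time_s: 3.22
ee_pos: [0.5387, -0.0376, 0.0705]
eef_rot: [-1.533, 1.569, 3.008]
force: [0.3, 0.1, 1.5]
grip_width: 0.0004
```

Request:
step_arm:
  motion:
    - [[0.001,0,0,0,0,0],[0.001,0,0,0,0,0],[0.001,0,0,0,0,0],[0.001,0,0,0,0,0]]

```text
time_s: 3.72
ee_pos: [0.5393, -0.0377, 0.0676]
eef_rot: [1.621, 1.57, -0.124]
force: [0.1, -0.4, -0.5]
grip_width: 0.0003
```

Request:
step_arm:
  motion:
    - [[0.001,0,0,0,0,0]]

```text
time_s: 3.85
ee_pos: [0.5392, -0.0376, 0.0665]
eef_rot: [1.875, 1.571, 0.131]
force: [-0.1, -0.6, 0.1]
grip_width: 0.0002
```

Request:
step_arm:
  motion:
    - [[0.001,0,0,0,0,0]]

```text
time_s: 3.98
ee_pos: [0.5392, -0.0376, 0.0654]
eef_rot: [-0.605, 1.571, -2.349]
force: [0.6, -0.5, -0.7]
grip_width: 0.0004
```

Request:
step_arm:
  motion:
    - [[0.001,0,0,0,0,0],[0.001,0.0005,0.0003,0,0,0],[0.001,0.0005,0.0003,0,0,0]]

```text
time_s: 4.35
ee_pos: [0.5402, -0.0384, 0.0625]
eef_rot: [1.438, 1.571, -0.307]
force: [-0.9, 0.3, 2.1]
grip_width: 0.0003
```

Request:
step_arm:
  motion:
    - [[0.001,0.0005,0.0003,0,0,0],[0.001,0.0005,0.0003,0,0,0]]

```text
time_s: 4.6
ee_pos: [0.5411, -0.0392, 0.0604]
eef_rot: [1.604, 1.571, -0.141]
force: [-0.8, -0.8, 2.6]
grip_width: 0.0005
```

Request:
step_arm:
  motion:
    - [[0.001,0.0005,0.0003,0,0,0]]

```text
time_s: 4.72
ee_pos: [0.5415, -0.0396, 0.0594]
eef_rot: [1.435, 1.571, -0.309]
force: [0.5, -0.9, 2.1]
grip_width: 0.0008
```

Request:
step_arm:
  motion:
    - [[0.001,0.0005,0.0003,0,0,0]]

```text
time_s: 4.85
ee_pos: [0.5419, -0.04, 0.0584]
eef_rot: [-1.02, 1.571, -2.764]
force: [0.6, -0.1, 1.7]
grip_width: 0.0007
```

Tipping at about 2 N. I continue until the foot lands.

Request:
step_arm:
  motion:
    - [[0.001,0.0005,0.0003,0,0,0]]

```text
time_s: 4.97
ee_pos: [0.5423, -0.0403, 0.0573]
eef_rot: [-1.443, 1.571, 3.095]
force: [0.1, -0.2, 2.3]
grip_width: 0.0005
```

Request:
step_arm:
  motion:
    - [[0.001,0.0005,0.0003,0,0,0]]

```text
time_s: 5.1
ee_pos: [0.5427, -0.0407, 0.0563]
eef_rot: [-1.812, 1.571, 2.727]
force: [-0.1, -0.2, 2.5]
grip_width: 0.0006
```

Request:
step_arm:
  motion:
    - [[0.001,0.0005,0.0003,0,0,0]]

```text
time_s: 5.22
ee_pos: [0.5431, -0.0411, 0.0553]
eef_rot: [-1.839, 1.571, 2.699]
force: [-0.7, 0.5, 2.0]
grip_width: 0.0006
```

Request:
step_arm:
  motion:
    - [[0.001,0.0005,0.0003,0,0,0]]

```text
time_s: 5.35
ee_pos: [0.5435, -0.0414, 0.0543]
eef_rot: [-1.749, 1.571, 2.79]
force: [-1.0, 0.1, 1.0]
grip_width: 0.0007
```

Request:
step_arm:
  motion:
    - [[0.001,0.0005,0.0003,0,0,0]]

```text
time_s: 5.48
ee_pos: [0.544, -0.0418, 0.0533]
eef_rot: [-1.628, 1.571, 2.91]
force: [0.0, 0.7, 2.2]
grip_width: 0.0004
```

Request:
step_arm:
  motion:
    - [[0.001,0,0,0,0,0]]

```text
time_s: 5.6
ee_pos: [0.5442, -0.0419, 0.0525]
eef_rot: [1.322, 1.57, -0.423]
force: [1.2, -0.5, 2.1]
grip_width: 0.0003
```

Request:
step_arm:
  motion:
    - [[0.0008,0.0003,0.0002,0,0,0]]

```text
time_s: 5.72
ee_pos: [0.5445, -0.0422, 0.0517]
eef_rot: [1.345, 1.57, -0.4]
force: [0.5, -0.1, 1.4]
grip_width: 0.0004
```

Request:
step_arm:
  motion:
    - [[0.0008,0,0,0,0,0]]

```text
time_s: 5.85
ee_pos: [0.5446, -0.0423, 0.0511]
eef_rot: [1.4, 1.57, -0.345]
force: [0.6, -1.8, 5.1]
grip_width: 0.0005
```

Request:
step_arm:
  motion:
    - [[0.0003,0,0,0,0,0],[0,0,0,0,0,0]]

```text
time_s: 6.1
ee_pos: [0.5447, -0.0423, 0.051]
eef_rot: [1.4, 1.57, -0.345]
force: [0.2, -1.4, 5.8]
grip_width: 0.0005
```

Request:
step_arm:
  motion:
    - [[-0.002,0,0,0,0,0],[-0.002,-0.0011,-0.0007,0,0,0],[-0.002,-0.0011,-0.0007,0,0,0],[-0.002,-0.0011,-0.0007,0,0,0],[-0.002,-0.0011,-0.0007,0,0,0],[-0.002,-0.0011,-0.0007,0,0,0],[-0.003,-0.001,-0.0006,0,0,0],[-0.02,0,0,0,0,0],[-0.03,0,0,0,0,0],[-0.03,0,0,0,0,0],[0,0,0,0,0,0]]

```text
time_s: 7.48
ee_pos: [0.5391, -0.0368, 0.1472]
eef_rot: [1.678, 1.568, -0.066]
force: [-0.3, -1.0, -0.3]
grip_width: 0.0003
```

Run:
```python
from h import *
st(); goto((.525,-.28,.05),3)
```

```text
t 7.475 P [539.127  -36.8199 147.2098] F [-0.3306 -1.0353 -0.2546] w 0.00033570405963829423
tool y at -9.961638158802456 axes [[0.003, -0.0, -1.0], [0.985, -0.173, 0.003], [-0.173, -0.985, -0.0]] q6 0.037728515412348285
shift tool [ 97.2147  27.9026 241.9848] turn [-12.9616   0.0008  -0.149 ]
shift in goal axes [ 97.2098 -26.8347 242.1075]
```

Request:
step_arm:
  motion:
    - [[0,0,0.055,0,0,0],[0,0,0.055,0,0,0],[0,0.003,0.055,0,0,0],[0,0.01,0.049,0,0,0],[0,0.01,0,-6.5,0,0],[0,0,0,-6.5,0,0],[0,0,0,0,0,0]]
  fingers: 0.024

```text
time_s: 8.35
ee_pos: [0.5237, -0.2514, 0.1442]
eef_rot: [-2.16, 1.568, 2.604]
force: [0.3, 0.1, -0.2]
grip_width: 0.0242
```

Run:
```python
from h import *
st(); goto((.5248,-.2525,.008),3)
t=camera("top");print(lid(t));crop(t,240,180,440,290,4,"top2.png")
s=camera("scene");crop(s,190,140,370,260,4,"scene2.png")
```

```text
t 8.35 P [ 523.6676 -251.3862  144.1687] F [ 0.2681  0.0767 -0.231 ] w 0.024210705506911498
tool y at 2.985613864306611 axes [[-0.002, 0.001, -1.0], [0.999, 0.052, -0.002], [0.052, -0.999, -0.001]] q6 -0.5627684398321203
shift tool [136.1648   1.3362   1.3474] turn [-0.0145 -0.0741  0.1108]
shift in goal axes [136.1687   1.0725   1.1716]
(((492.6237487792969, 78.03189086914062), (244.73880004882812, 164.43614196777344), 79.92557525634766), array([[390.2676, -28.0686],
       [552.1683, -56.8329],
       [594.9799, 184.1323],
       [433.0792, 212.8967]], dtype=float32))
```

View pics/top2.png

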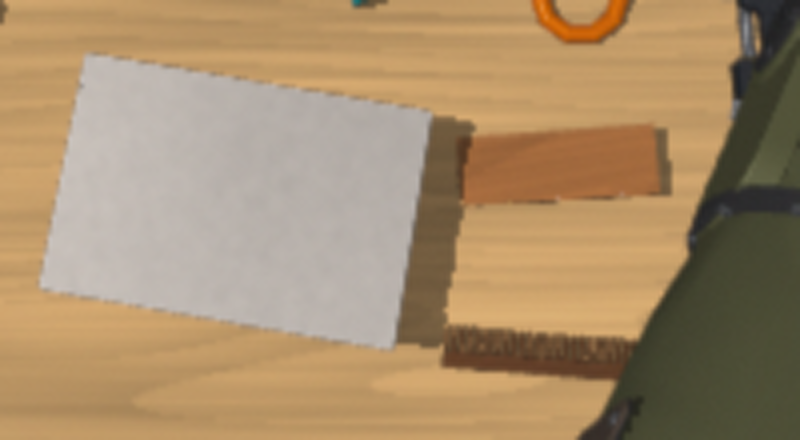

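View pics/scene2.png

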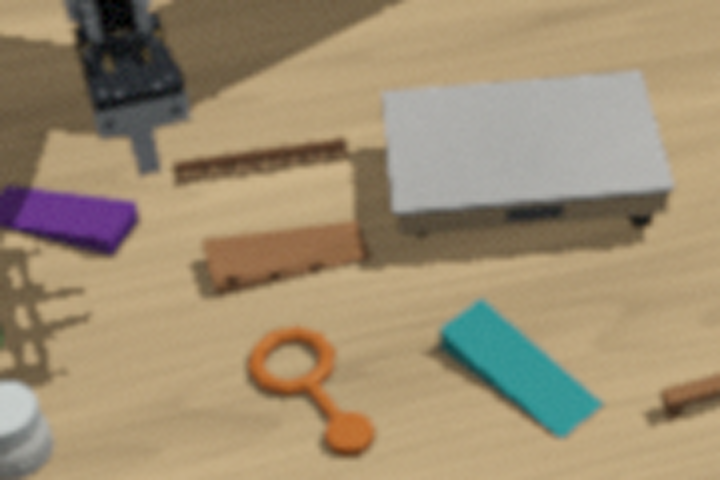

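Request:
step_arm:
  motion:
    - [[0.04,0.001,0.001,0,0,0],[0.04,0,0,0,0,0],[0.03,0,0,0,0,0],[0.018,0,0,0,0,0],[0.007,0,0,0,0,0],[0,0,0,0,0,0]]

```text
time_s: 9.2
ee_pos: [0.5255, -0.2527, 0.011]
eef_rot: [0.945, 1.57, -0.573]
force: [-0.4, -0.2, 0.4]
grip_width: 0.0238
```

Request:
step_arm:
  motion:
    - [[0,0,-0.005,0,0,0],[0,0,-0.005,0,0,0],[0,0,-0.005,0,0,0],[0,0,-0.005,0,0,0]]

```text
time_s: 9.7
ee_pos: [0.5243, -0.2322, 0.0107]
eef_rot: [1.113, 1.571, -0.405]
force: [1.1, 0.7, -0.2]
grip_width: 0.024
```

Request:
step_arm:
  motion:
    - [[0,0,-0.003,0,0,0],[0,0,-0.003,0,0,0]]

```text
time_s: 9.95
ee_pos: [0.5239, -0.2265, 0.0106]
eef_rot: [0.634, 1.571, -0.884]
force: [-0.3, -0.3, 0.2]
grip_width: 0.0241
```

Run:
```python
from h import *
st()
s=camera("scene");crop(s,190,140,370,260,4,"scene3.png")
```

```text
t 9.95 P [ 523.9339 -226.5245   10.5932] F [-0.3136 -0.3368  0.2314] w 0.024077104066748043
tool y at 3.0328469255980304 axes [[0.0, -0.0, -1.0], [0.999, 0.053, 0.0], [0.053, -0.999, 0.0]] q6 -0.5250883541184305
```

View pics/scene3.png

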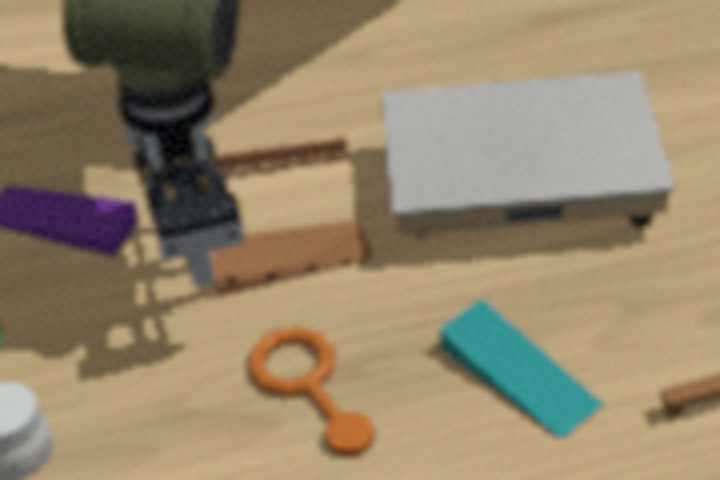

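Request:
step_arm:
  motion:
    - [[0,-0.0006,-0.0032,0.83,0,0],[0,-0.0006,-0.0032,0.83,0,0],[0,-0.0007,-0.0032,0.83,0,0],[0,-0.0007,-0.0032,0.83,0,0],[0,-0.0008,-0.0032,0.83,0,0],[0,-0.0008,-0.0032,0.83,0,0]]

```text
time_s: 10.75
ee_pos: [0.5193, -0.2073, 0.0106]
eef_rot: [1.39, 1.571, -0.216]
force: [-0.7, 0.1, 0.2]
grip_width: 0.0237
```

Run:
```python
from h import *
st()
t=camera("top");crop(t,240,180,440,290,4,"top4.png")
s=camera("scene");crop(s,190,140,370,260,4,"scene4.png")
```

```text
t 10.75 P [ 519.3171 -207.3091   10.5543] F [-0.6619  0.1092  0.1873] w 0.023689311934733146
tool y at -2.0102526561305614 axes [[0.0, -0.0, -1.0], [0.999, -0.035, 0.0], [-0.035, -0.999, 0.0]] q6 -0.41023517512525487
```

View pics/top4.png

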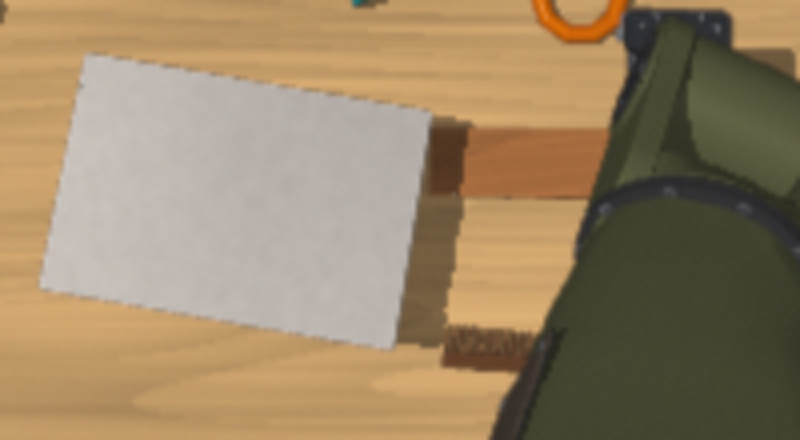

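View pics/scene4.png

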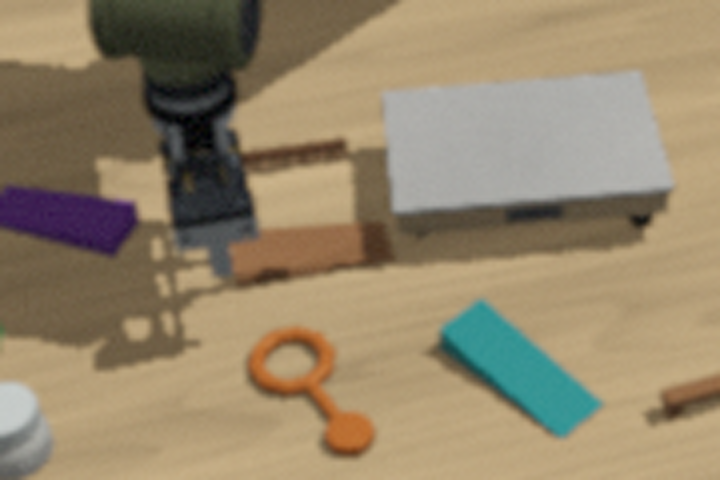

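Request:
step_arm:
  motion:
    - [[0,-0.0009,-0.0032,0.83,0,0],[0,-0.0009,-0.0032,0.83,0,0],[0,-0.001,-0.0032,0.83,0,0],[0,-0.001,-0.0032,0.83,0,0],[0,-0.0011,-0.0032,0.83,0,0],[0,-0.0011,-0.0032,0.83,0,0]]

```text
time_s: 11.6
ee_pos: [0.5147, -0.1877, 0.0105]
eef_rot: [-0.861, 1.571, -2.554]
force: [-1.0, -0.8, -0.4]
grip_width: 0.0241
```

Run:
```python
from h import *
st()
t=camera("top");crop(t,300,190,420,270,6,"top5.png")
s=camera("scene");crop(s,220,160,340,240,6,"scene5.png")
m,c=wedge(t)
xs=[x for x in range(345,400) if m[:,x].any()]
E=[(x,np.nonzero(m[:,x])[0].min()-.5,np.nonzero(m[:,x])[0].max()+.5) for x in xs];print(E[::5])
```

```text
t 11.6 P [ 514.6601 -187.7159   10.5485] F [-0.9812 -0.821  -0.4166] w 0.024116066104861
tool y at -6.987540639723788 axes [[-0.0, -0.0, -1.0], [0.993, -0.122, -0.0], [-0.122, -0.993, 0.0]] q6 -0.2946168444304822
[(346, np.float64(224.5), np.float64(225.5)), (351, np.float64(209.5), np.float64(226.5)), (356, np.float64(210.5), np.float64(227.5)), (361, np.float64(210.5), np.float64(227.5)), (366, np.float64(210.5), np.float64(228.5)), (371, np.float64(211.5), np.float64(228.5)), (376, np.float64(211.5), np.float64(229.5)), (381, np.float64(212.5), np.float64(224.5))]
```

View pics/top5.png

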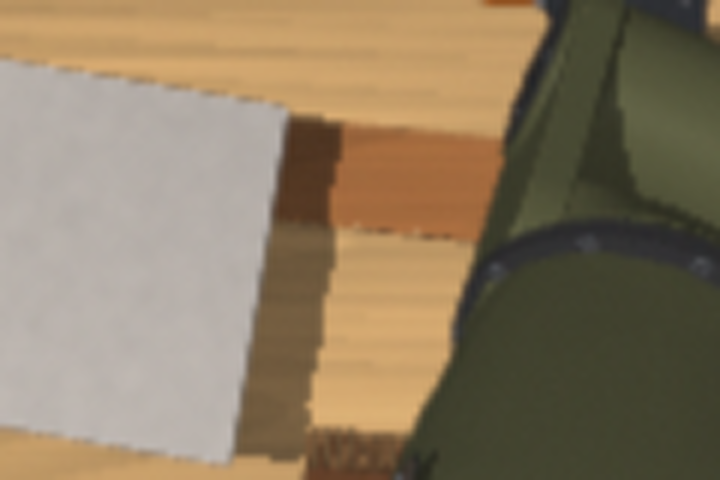

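View pics/scene5.png

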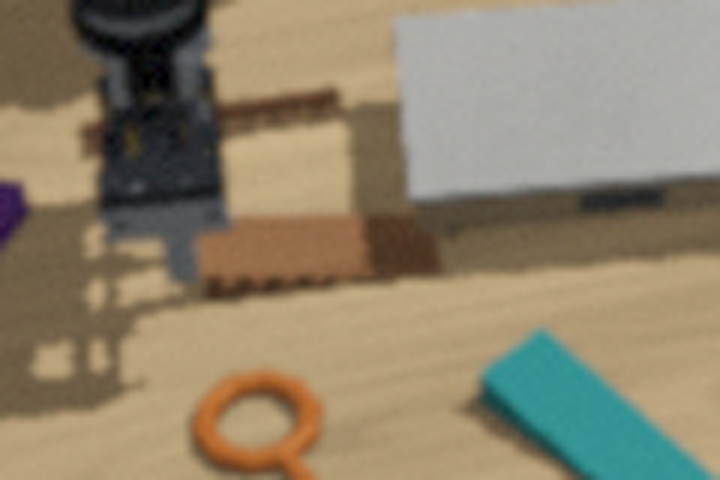

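Run:
```python
from h import *
t=camera("top")
m,c=wedge(t)
A=[]
for x in range(350,378):
    r=np.nonzero(m[:,x])[0]; z=.004+.022*(x-338)/50
    a=onz(t,x,r.min()-.5,z);b=onz(t,x,r.max()+.5,z if 0 else 0.0)
    A.append((*a,*onz(t,x,r.max()+.5,z)))
A=np.array(A)
for i in(0,2):
    k=np.polyfit(A[:,i+1],A[:,i],1);print("heading",90-np.degrees(np.arctan(k[0])),"x at foot y",np.polyval(k,-.031), "at y=-.09",np.polyval(k,-.09))
print(lid(t))
```

```text
heading 85.5815625488736 x at foot y 0.5540963262727885 at y=-.09 0.5495374249484906
heading 82.08991590228058 x at foot y 0.5092036031671766 at y=-.09 0.5010060923812567
(((492.64556884765625, 78.13048553466797), (244.5682373046875, 164.41835021972656), 79.9123306274414), array([[390.2886, -27.8639],
       [552.1652, -56.6626],
       [595.0026, 184.1249],
       [433.1259, 212.9235]], dtype=float32))
```

Request:
step_arm:
  motion:
    - [[0,0,-0.004,0,0,0],[0,0,-0.004,0,0,0],[0,0,-0.004,0,0,0],[0,0,-0.004,0,0,0],[0,0,-0.004,0,0,0],[0,0,-0.004,0,0,0],[0,0,-0.004,0,0,0],[0,0,-0.004,0,0,0],[0,0,-0.004,0,0,0]]

```text
time_s: 12.88
ee_pos: [0.5191, -0.1519, 0.0105]
eef_rot: [-1.733, 1.571, 2.859]
force: [-0.8, 0.2, 0.1]
grip_width: 0.0238
```

Request:
step_arm:
  motion:
    - [[0,0,-0.002,0,0,0],[0,0,-0.002,0,0,0],[0,0,-0.002,0,0,0]]

```text
time_s: 13.25
ee_pos: [0.5198, -0.1462, 0.0105]
eef_rot: [-1.433, 1.571, -3.125]
force: [0.4, -0.3, 0.1]
grip_width: 0.024
```

Request:
step_arm:
  motion:
    - [[0,0,-0.0015,0,0,0],[0,0,-0.0015,0,0,0]]

```text
time_s: 13.5
ee_pos: [0.5202, -0.1432, 0.0105]
eef_rot: [-2.156, 1.571, 2.435]
force: [-0.2, -1.2, 0.3]
grip_width: 0.0241
```

Request:
step_arm:
  motion:
    - [[0,0,-0.0015,0,0,0],[0,0,-0.0015,0,0,0]]

```text
time_s: 13.75
ee_pos: [0.5205, -0.1402, 0.0105]
eef_rot: [-1.223, 1.571, -2.914]
force: [-0.0, -0.6, 0.1]
grip_width: 0.0239
```

Request:
step_arm:
  motion:
    - [[0,0,-0.0015,0,0,0],[0,0,-0.0015,0,0,0]]

```text
time_s: 14.0
ee_pos: [0.5209, -0.1372, 0.0105]
eef_rot: [-1.396, 1.571, -3.088]
force: [0.2, 0.2, -1.4]
grip_width: 0.0241
```

Request:
step_arm:
  motion:
    - [[0,0,-0.001,0,0,0],[0,0,-0.001,0,0,0]]

```text
time_s: 14.25
ee_pos: [0.5211, -0.1353, 0.0105]
eef_rot: [-0.307, 1.571, -1.999]
force: [-0.3, -1.2, 1.1]
grip_width: 0.0239
```

Request:
step_arm:
  motion:
    - [[0,0,-0.001,0,0,0],[0,0,-0.001,0,0,0]]

```text
time_s: 14.5
ee_pos: [0.5214, -0.1333, 0.0105]
eef_rot: [-2.011, 1.571, 2.581]
force: [-0.2, -0.6, -0.0]
grip_width: 0.0242
```

Request:
step_arm:
  motion:
    - [[0,0,-0.001,0,0,0],[0,0,-0.001,0,0,0]]

```text
time_s: 14.75
ee_pos: [0.5216, -0.1313, 0.0105]
eef_rot: [-1.121, 1.571, -2.813]
force: [-0.6, -0.4, -0.0]
grip_width: 0.0243
```

Request:
step_arm:
  motion:
    - [[0,0,-0.001,0,0,0],[0,0,-0.001,0,0,0]]

```text
time_s: 15.0
ee_pos: [0.5219, -0.1293, 0.0106]
eef_rot: [0.8, 1.571, -0.892]
force: [-0.4, -1.1, 0.5]
grip_width: 0.0243
```

Request:
step_arm:
  motion:
    - [[0,0,-0.001,0,0,0],[0,0,-0.001,0,0,0]]

```text
time_s: 15.25
ee_pos: [0.5221, -0.1273, 0.0106]
eef_rot: [0.076, 1.571, -1.616]
force: [0.0, -0.0, 0.8]
grip_width: 0.0239
```

Request:
step_arm:
  motion:
    - [[0,0,-0.001,0,0,0]]

```text
time_s: 15.38
ee_pos: [0.5222, -0.1263, 0.0106]
eef_rot: [1.03, 1.571, -0.662]
force: [-0.3, -1.7, 0.1]
grip_width: 0.0241
```

Request:
step_arm:
  motion:
    - [[0,0,-0.001,0,0,0]]

```text
time_s: 15.5
ee_pos: [0.5223, -0.1254, 0.0106]
eef_rot: [0.026, 1.571, -1.665]
force: [-0.0, -1.6, 0.2]
grip_width: 0.0243
```

Request:
step_arm:
  motion:
    - [[0,0,-0.001,0,0,0]]

```text
time_s: 15.62
ee_pos: [0.5225, -0.1245, 0.0106]
eef_rot: [0.254, 1.571, -1.438]
force: [0.2, -1.8, -0.3]
grip_width: 0.0241
```

Run:
```python
from h import *
st()
t=camera("top");crop(t,300,190,420,270,6,"top6.png");print(lid(t))
s=camera("scene");crop(s,220,160,340,240,6,"scene6.png")
```

```text
t 15.625 P [ 522.4552 -124.5015   10.5539] F [ 0.2401 -1.7849 -0.2904] w 0.02413375221679755
tool y at -6.933830443753565 axes [[0.0, -0.0, -1.0], [0.993, -0.121, 0.0], [-0.121, -0.993, 0.0]] q6 -0.18085395709953592
(((492.5657653808594, 78.05354309082031), (244.73985290527344, 164.46014404296875), 79.93490600585938), array([[390.215 , -28.062 ],
       [552.144 , -56.8042],
       [594.9165, 184.1691],
       [432.9875, 212.9113]], dtype=float32))
```

View pics/top6.png

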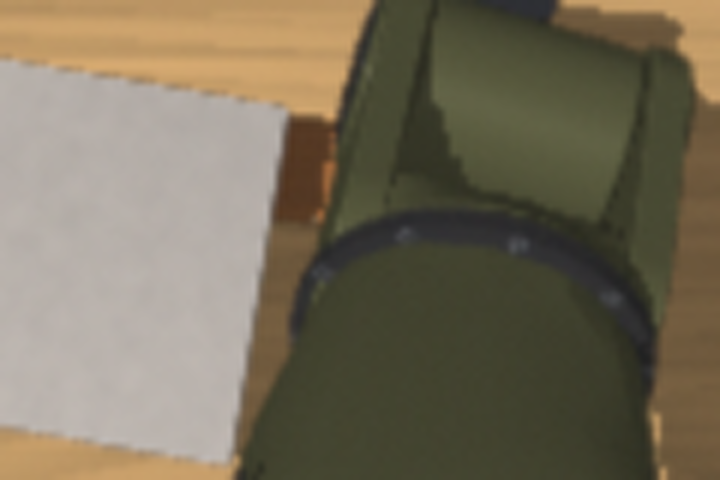

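View pics/scene6.png

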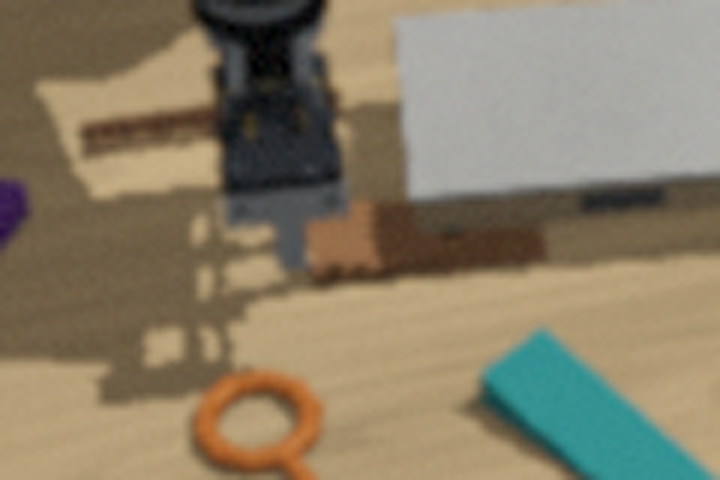

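Request:
step_arm:
  motion:
    - [[0,0,-0.0007,0,0,0]]

```text
time_s: 15.85
ee_pos: [0.5225, -0.1239, 0.0106]
eef_rot: [0.325, 1.571, -1.367]
force: [-0.4, -3.3, 0.3]
grip_width: 0.0244
```

Request:
step_arm:
  motion:
    - [[0,0,-0.0007,0,0,0]]

```text
time_s: 15.98
ee_pos: [0.5226, -0.1232, 0.0105]
eef_rot: [0.059, 1.57, -1.633]
force: [-1.5, -5.0, -0.4]
grip_width: 0.024
```

Request:
step_arm:
  motion:
    - [[0,0,-0.0007,0,0,0]]

```text
time_s: 16.1
ee_pos: [0.5227, -0.1225, 0.0106]
eef_rot: [0.187, 1.57, -1.505]
force: [-0.1, -5.7, -0.7]
grip_width: 0.0238
```

Request:
step_arm:
  motion:
    - [[0,0,-0.0007,0,0,0]]

```text
time_s: 16.23
ee_pos: [0.5228, -0.1219, 0.0106]
eef_rot: [0.255, 1.57, -1.437]
force: [-1.4, -6.9, -0.3]
grip_width: 0.0238
```

Request:
step_arm:
  motion:
    - [[0,0,0.001,0,0,0],[0,0,0.004,0,0,0],[0,0,0.015,0,0,0],[-0.02,0,0.02,0,0,0],[-0.04,0,0,0,0,0],[-0.04,0,0,-3,0,0],[-0.04,0,0,0,0,0],[0,0,0,0,0,0]]
  fingers: 0.024

```text
time_s: 17.23
ee_pos: [0.519, -0.1625, 0.1534]
eef_rot: [1.287, 1.566, -0.353]
force: [0.2, -0.2, -0.9]
grip_width: 0.0241
```

Request:
step_arm:
  motion:
    - [[0,0,0.05,0,0,0],[0,0,0.05,0,0,0],[0,0,0,0,0,0]]
  fingers: 0

```text
time_s: 17.6
ee_pos: [0.5099, -0.264, 0.149]
eef_rot: [-1.942, 1.569, 2.698]
force: [0.3, -0.0, -0.9]
grip_width: 0.0011
```

Run:
```python
from h import *
st(); goto((.539,-.038,.08),-10)
t=camera("top");crop(t,300,190,420,270,6,"top7.png");print(lid(t))
s=camera("scene");crop(s,220,160,340,240,6,"scene7.png")
```

```text
t 17.6 P [ 509.9038 -263.9637  149.0029] F [ 0.3337 -0.0488 -0.9127] w 0.001130430106794717
tool y at -4.13995488506892 axes [[-0.002, 0.001, -1.0], [0.997, -0.072, -0.002], [-0.072, -0.997, -0.001]] q6 -0.46907055145440657
shift tool [  69.1297   12.8227 -227.4296] turn [ 5.86   -0.0324  0.0976]
shift in goal axes [  69.0029  -10.584  -227.5833]
(((492.55712890625, 78.44630432128906), (245.06971740722656, 164.48629760742188), 79.96755981445312), array([[390.2253, -27.8877],
       [552.1965, -56.5421],
       [594.889 , 184.7803],
       [432.9178, 213.4347]], dtype=float32))
```

View pics/top7.png

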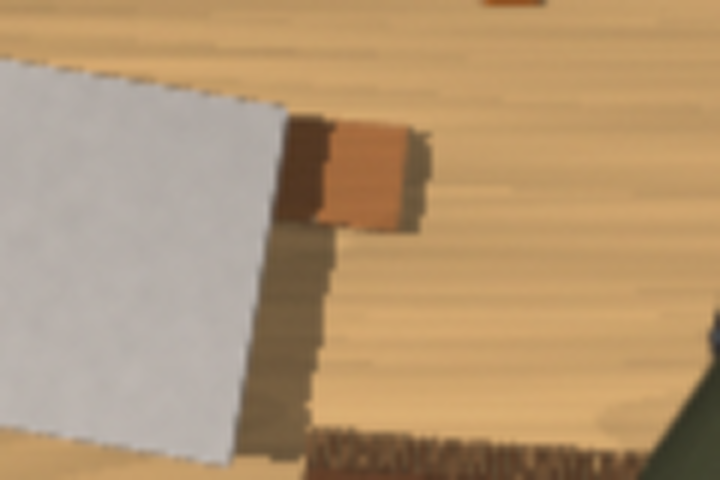

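View pics/scene7.png

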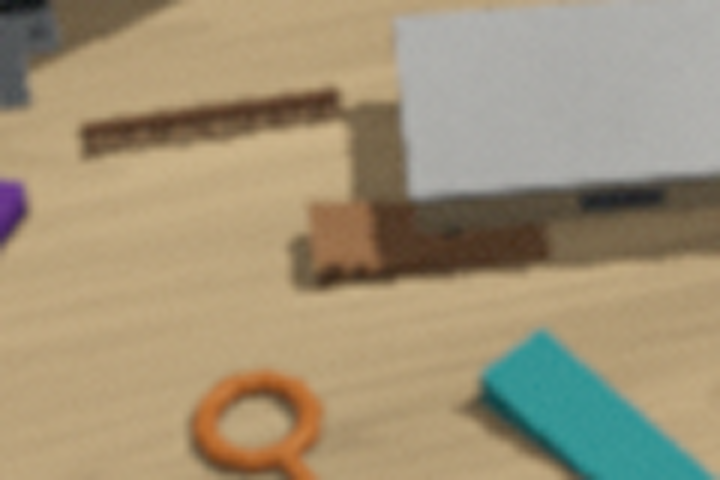

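Request:
step_arm:
  motion:
    - [[0,0,0,5.9,0,0],[0,-0.0025,-0.057,0,0,0],[0,-0.0025,-0.057,0,0,0],[0,-0.0025,-0.057,0,0,0],[0,-0.003,-0.057,0,0,0],[0.035,0,0,0,0,0],[0.03,0,0,0,0,0],[0.01,0,0,0,0,0],[0,0,0,0,0,0]]

```text
time_s: 18.82
ee_pos: [0.5395, -0.0343, 0.0756]
eef_rot: [-1.649, 1.57, 2.892]
force: [0.4, 0.1, 0.7]
grip_width: 0.0004
```

Run:
```python
from h import *
st(); goto((.539,-.038,.068),-10)
```

```text
t 18.825 P [539.534  -34.2644  75.5539] F [0.3765 0.1084 0.7469] w 0.00040219574982257983
tool y at -9.805291058653127 axes [[-0.001, 0.0, -1.0], [0.985, -0.17, -0.001], [-0.17, -0.985, -0.0]] q6 0.03987718287737993
shift tool [7.5537 0.1149 3.7724] turn [ 0.1947 -0.0029  0.0372]
shift in goal axes [7.5539 0.1228 3.7716]
```

Request:
step_arm:
  motion:
    - [[0.004,0,0.004,0,0,0],[0.003,0,0,0,0,0],[0.001,0,0,0,0,0],[0.001,0,0,0,0,0],[0.0007,0,0,0,0,0]]

```text
time_s: 19.45
ee_pos: [0.5391, -0.0386, 0.0659]
eef_rot: [1.501, 1.571, -0.242]
force: [0.3, 0.5, -0.2]
grip_width: 0.0007
```

Request:
step_arm:
  motion:
    - [[0.0007,0,0,0,0,0]]

```text
time_s: 19.58
ee_pos: [0.539, -0.0386, 0.0652]
eef_rot: [1.678, 1.571, -0.065]
force: [0.5, 0.5, 0.0]
grip_width: 0.0005
```

Request:
step_arm:
  motion:
    - [[0.0007,0,0,0,0,0]]

```text
time_s: 19.7
ee_pos: [0.5392, -0.0386, 0.0649]
eef_rot: [1.534, 1.57, -0.209]
force: [-3.7, 0.6, 10.2]
grip_width: 0.0001
```

Request:
step_arm:
  motion:
    - [[0.0005,0,0,0,0,0]]

```text
time_s: 19.82
ee_pos: [0.5392, -0.0387, 0.0648]
eef_rot: [1.492, 1.57, -0.251]
force: [-4.6, -0.8, 14.2]
grip_width: 0.0006
```

Request:
step_arm:
  motion:
    - [[-0.0007,0,0,0,0,0]]

```text
time_s: 19.95
ee_pos: [0.5391, -0.0386, 0.0651]
eef_rot: [1.582, 1.57, -0.16]
force: [-1.4, 0.7, 1.3]
grip_width: 0.0003
```

Request:
step_arm:
  motion:
    - [[0,0,0,0,0,0],[0,0,0,0,0,0]]

```text
time_s: 20.2
ee_pos: [0.5392, -0.0386, 0.065]
eef_rot: [1.555, 1.57, -0.187]
force: [-2.6, 0.6, 6.1]
grip_width: 0.0005
```

Request:
step_arm:
  motion:
    - [[0.0001,0,0,0,0,0],[0,0,0,0,0,0],[0,0,0,0,0,0],[0,0,0,0,0,0]]

```text
time_s: 20.7
ee_pos: [0.5392, -0.0386, 0.0649]
eef_rot: [1.539, 1.57, -0.204]
force: [-2.9, 0.4, 6.5]
grip_width: 0.0003
```

Request:
step_arm:
  motion:
    - [[0,0,0,0,0,0],[0,0,0,0,0,0],[0,0,0,0,0,0],[0,0,0,0,0,0]]

```text
time_s: 21.2
ee_pos: [0.5392, -0.0386, 0.0649]
eef_rot: [1.52, 1.57, -0.222]
force: [-2.3, 0.8, 6.6]
grip_width: 0.0009
```

Run:
```python
from h import *
st()
s=camera("scene");crop(s,220,160,340,240,6,"scene8.png")
```

```text
t 21.2 P [539.1686 -38.6251  64.9262] F [-2.2969  0.8323  6.6154] w 0.0009188514077014942
tool y at -9.829531756192663 axes [[0.0, -0.0, -1.0], [0.985, -0.171, 0.0], [-0.171, -0.985, 0.0]] q6 0.03232474379876146
```

View pics/scene8.png

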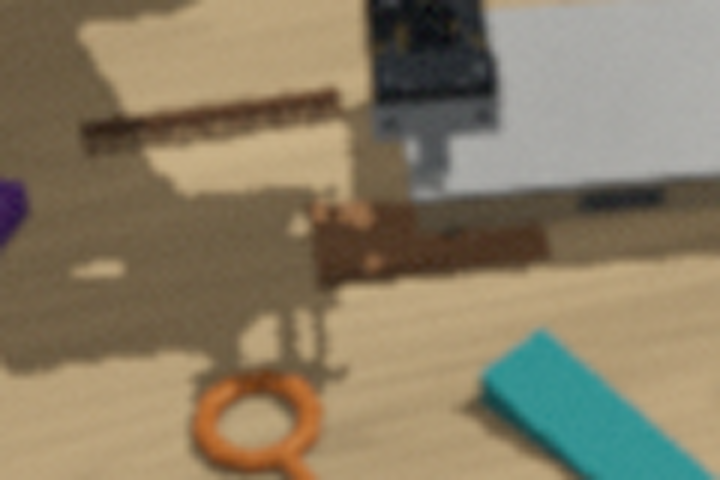

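Request:
step_arm:
  motion:
    - [[-0.001,0,0,0,0,0],[-0.003,0,0,0,0,0],[-0.02,0,0,0,0,0],[-0.04,0,0,0,0,0],[-0.05,0,0,0,0,0],[-0.04,-0.03,0.03,0,0,0],[0,-0.03,0.05,0,0,0],[0,-0.03,0.05,0,0,0],[0,-0.03,0.05,0,0,0],[0,-0.03,0.05,0,0,0],[0,0,0,0,0,0],[0,0,0,0,0,0]]

```text
time_s: 22.75
ee_pos: [0.3521, -0.2395, 0.2186]
eef_rot: [1.635, 1.571, -0.108]
force: [0.6, -0.2, -0.5]
grip_width: 0.0011
```

Run:
```python
from h import *
st()
t=camera("top");cv2.imwrite("pics/top9.png",t["pixels"][:,:,::-1]);print(lid(t))
s=camera("scene");crop(s,220,160,340,240,6,"scene9.png")
```

```text
t 22.75 P [ 352.1372 -239.4706  218.6482] F [ 0.6269 -0.1879 -0.4846] w 0.0010696740738149876
tool y at -9.863823129878874 axes [[0.0, -0.0, -1.0], [0.985, -0.171, 0.0], [-0.171, -0.985, -0.0]] q6 -0.5112508470816314
(((492.6380920410156, 78.45176696777344), (244.99850463867188, 164.46389770507812), 79.93312072753906), array([[390.2596, -27.7876],
       [552.1914, -56.5355],
       [595.0166, 184.6911],
       [433.0848, 213.439 ]], dtype=float32))
```

View pics/top9.png

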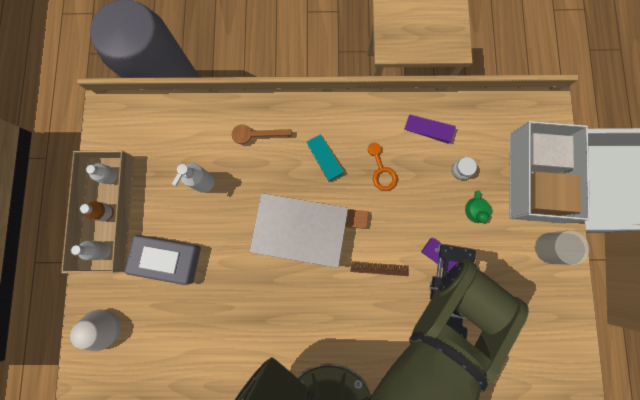

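View pics/scene9.png

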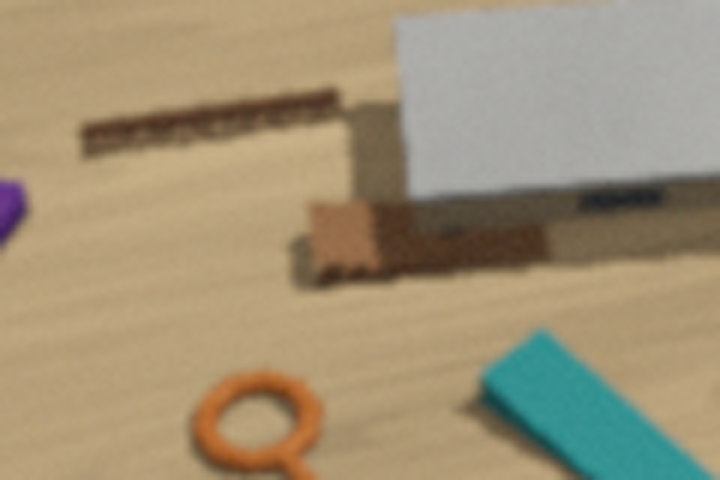

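```bash
python3 -c "
from station import ticket
print(ticket.hand_in())"
```

```text
the job is handed in; nothing more can be done
None
```

The job is handed in at about 23 s. The box no longer rocks, and the wedge is left snug under the short foot.

- **First press:** the corner over the short foot sank about 14 mm under roughly 2 N. The force then rose to 5–6 N as the foot landed.
- **Wedge:** I turned it about 10° with a two-finger push on its back face. I then pushed it straight under the foot, and the push force rose from about 0.5 N to 7 N over the last 3 mm.
- **Test press:** the same corner stayed at 65 mm, moving about 0.1 mm, and held about 6.5 N for one second.
- **Overshoot:** the test press briefly read 14 N on contact, above the 5–10 N range, before I eased it off. Nothing gave way.
- **Last pictures:** the box centre moved about 0.3 mm overall, which is within measuring noise. The wedge stayed in place, and by eye nothing else had moved; the arm hid part of the nearer purple look-alike in the top view. The gripper finished clear, 0.22 m up.

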